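# Fit a tin's nested lids in the corner stop and lift off the outer lid alone

## Task

Get the double-lidded tin ready for mixing: first push the open tin square and flush into the wooden corner stop, against both battens. Then pick up the nested pair of lids by the inner lid's tall tab, lower both together onto the tin (not dropping them) until the inner lid rests on the ledge inside and the outer lid on the rim, and let go. Last, grip only the outer lid's low collar and lift the outer lid straight off, leaving the inner lid undisturbed in the tin and the tin still home in its corner, and finish while holding the outer lid level over the tin, well above the tab; leave the tape roll, the ink jar and the upturned cup where they are.

Things in the scene. Friction and masses are not known exactly. Their poses are not given: they have to be found in the camera images.
- corner_stop: Fixed wooden L of two battens, 18 mm wide, 22 mm high, on the table. Origin: on the table, where the centre of the tin's underside is when home. One batten's inner face is at x = +50 mm (y -93 to +83 mm), the other's at y = +65 mm (x -80 to +50 mm), in its own axes, z up: the tin is pushed home along its +x and +y.
- tin: Loose open dark steel tin, about 0.4 kg, 100 x 130 x 55 mm (x, y, z); 4 mm walls, rolled rim 6 mm thick (102 x 132 outside, mouth 90 x 120). Inside, a ledge 12.5 mm wide runs all round, its top 41 mm above the underside. Origin: centre of the underside, z up. Starts 20 to 50 mm short of home along both axes of the stop, turned up to 0.2 rad; at home its axes are parallel to the stop's.
- inner_lid: Loose dark steel inner lid, about 0.25 kg: plate 82 x 112 x 4 mm with an upright central tab (see inner_lid_tab). Origin: centre of the plate's underside, z up. Starts flat on the table under the outer lid. Lifted by the tab it rises 8 mm, then bears on the outer lid's underside and carries it along, level. Seated on the tin's ledge its origin is 41 mm above the tin's.
- inner_lid_tab (a point): Centre of the top of the inner lid's tab, 63 mm above the plate's underside. The tab is 12 mm thick in x and 30 mm wide in y and stands up through the outer lid's collar: 26 mm above the collar's top at the start, 24 mm when both lids are seated on the tin (2 mm play a side in the collar).
- outer_lid: Loose dark steel outer lid, about 0.22 kg: plate with a skirt turned down 12 mm (114 x 144 mm outside, 108 x 138 clear inside), plate top 15 mm above the skirt's edge. Origin: centre at the level of the skirt's lower edge, z up. Starts standing on its skirt, axes parallel to the inner lid's. On the tin, plate on rim, its origin is 43 mm above the tin's. Either way round will do.
- outer_lid_collar (a point): Centre of the top of the outer lid's collar, 37 mm above the skirt's lower edge. The collar is a stiff rectangular tube standing 22 mm high on the middle of the plate, 28 mm in x by 46 mm in y outside, with a 16 x 34 mm opening right through collar and plate for the inner lid's tab.
- grey_tape_roll: Bystander: roll of grey tape lying flat, 103 mm across and 48 mm high; origin at the centre of the underside. Leave alone.
- ink_jar: Bystander: small ink jar with a black screw lid, 55 mm across and 55 mm high; origin at the centre of the underside. Leave alone.
- clean_cup: Bystander: clean cup standing upside down, 94 mm across and 110 mm high; origin at the centre of the underside. Leave alone.
There are look-alikes about, which are no part of the job. Leave any yellow look-alike of the corner_stop alone.

How it is judged:
On the way, in this order (a step that is already met when the one before it is completed fails the run):
1. the tin stands square and flush against both battens of the corner stop, without its lids (x of tin in the frame of corner_stop above -0.004 m and y of tin in the frame of corner_stop above -0.004 m and angle between the x axis of tin and the x axis of corner_stop, either way round below 0.035 rad and height (world z) of tin below 0.004 m and angle between tin's own z axis and vertical below 0.04 rad and distance between outer_lid and tin above 0.1 m), for 0.2 s.
2. both lids are seated on the tin, in its corner, and let go (x of tin in the frame of corner_stop above -0.004 m and y of tin in the frame of corner_stop above -0.004 m and angle between the x axis of tin and the x axis of corner_stop, either way round below 0.035 rad and height (world z) of tin below 0.004 m and angle between each of tin, inner_lid, outer_lid's own z axis and vertical below 0.04 rad and z of inner_lid in the frame of tin between 0.038 and 0.0435 m and x of inner_lid in the frame of tin between -0.007 and 0.007 m and y of inner_lid in the frame of tin between -0.007 and 0.007 m and z of outer_lid in the frame of tin between 0.04 and 0.046 m and x of outer_lid in the frame of tin between -0.008 and 0.008 m and y of outer_lid in the frame of tin between -0.008 and 0.008 m and contact force between the fingers and inner_lid below 0.2 N and contact force between the fingers and outer_lid below 0.2 N), for 0.2 s.
3. the fingers lift the outer lid alone; the inner lid stays seated (z of inner_lid in the frame of tin between 0.038 and 0.0435 m and x of inner_lid in the frame of tin between -0.007 and 0.007 m and y of inner_lid in the frame of tin between -0.007 and 0.007 m and angle between inner_lid's own z axis and vertical below 0.04 rad and z of outer_lid in the frame of inner_lid above 0.02 m and contact force between the fingers and outer_lid above 1 N and contact force between the fingers and inner_lid below 0.5 N), for 0.1 s.
At the end, for the whole second after the job is handed in: Fingers hold the outer lid still and level (0.2 rad) over the tin (50 mm), its edge 115 to 300 mm above the tin's underside, touching nothing else; inner lid on the ledge (3 mm in height, 7 mm sideways, 0.04 rad), untouched; tin home in the stop within 4 mm and 0.035 rad (x of tin in the frame of corner_stop above -0.004 m and y of tin in the frame of corner_stop above -0.004 m and angle between the x axis of tin and the x axis of corner_stop, either way round below 0.035 rad and height (world z) of tin below 0.004 m and angle between each of tin, inner_lid's own z axis and vertical below 0.04 rad and z of inner_lid in the frame of tin between 0.038 and 0.0435 m and x of inner_lid in the frame of tin between -0.007 and 0.007 m and y of inner_lid in the frame of tin between -0.007 and 0.007 m and contact force between the fingers and outer_lid above 1 N and contact force between the fingers and inner_lid below 0.2 N and contact force between outer_lid and inner_lid below 0.1 N and contact force between outer_lid and tin below 0.1 N and z of outer_lid in the frame of tin between 0.115 and 0.3 m and horizontal distance between outer_lid and tin below 0.05 m and angle between outer_lid's own z axis and vertical below 0.2 rad and linear speed of outer_lid below 0.03 m/s and linear speed of inner_lid below 0.02 m/s); the arm keeps its last pose, push and grip.
It fails at once if the tape roll, ink jar or cup is moved by more than 25 mm or tipped (distance of any of grey_tape_roll, ink_jar, clean_cup from where it was at the start of the episode above 0.025 m or angle between any of grey_tape_roll, ink_jar, clean_cup's own z axis and vertical above 0.3 rad).
It fails at once if the outer lid is drawn up off the inner lid while the inner lid is not down on the tin's ledge, or the inner lid is disturbed while the outer lid is being lifted off (z of outer_lid in the frame of inner_lid above 0.008 m and not (z of inner_lid in the frame of tin between 0.038 and 0.0435 m and x of inner_lid in the frame of tin between -0.007 and 0.007 m and y of inner_lid in the frame of tin between -0.007 and 0.007 m and angle between inner_lid's own z axis and vertical below 0.04 rad)).
It fails at once if a lid is dropped instead of lowered (linear speed of any of inner_lid, outer_lid above 0.4 m/s and contact force between the fingers and inner_lid below 0.2 N and contact force between the fingers and outer_lid below 0.2 N).
It fails at once if the tin is tipped up or lifted (angle between tin's own z axis and vertical above 0.2 rad or height (world z) of tin above 0.02 m).
It also fails if it takes over 72 s, if anything falls off the work surface, if the arm or the gripper's body presses on something with over 40 N, if the wrist force passes 120 N, or if a joint passes its speed limit or range.

## Robot

A 7-joint arm with a two-finger parallel gripper is mounted at the origin on the work surface; the furniture and walls round the work are solid. World frame = base frame: x ahead of the robot, y to its left, z up, the work surface at z = 0. Lengths are in m, angles in rad, forces in N, time in s.
With the tool pointing down it reaches from about 0.375 to 0.925 m from the base axis. Payload 3.1 kg.
Tool frame: the origin (TCP) lies at the very end of the fingers, on their centre line; the grasp point (between the pads) lies 19 mm behind it (grip_depth is the distance from the TCP to the grasp point, in m); z points along the fingers, y is the line along which they close (so a half turn about z gives the same grasp; the last joint's range is limited). The gripper opens to 85 mm and grips with 20 to 120 N. Pads are 22 mm wide; open, the fingers measure 114 mm over their backs; the gripper's body (76 mm by 85 mm) begins 54 mm behind the grasp point. The pads swing forward as they close: fully open they stand 13 mm farther back than shut.
Start: joints at [-1.208, 0.383, 0.044, 1.598, -0.018, 1.161, -0.05], TCP at [0.289, 0.582, 0.197] pointing down, gripper open.
Joint ranges: [-2.61, 2.61], [-0.41, 2.15], [-1.48, 1.57], [0, 2.5], [-1.57, 4.71], [0.05, 1.97], [-2.85, 2.85]. Speed limits (rad/s): [2.79, 2.79, 3.14, 3.14, 3.14, 3.14, 3.14].

## Interface

Orientations are given as a unit quaternion [w, x, y, z].
In Python, from cell import get_obs, snapshot, job_done, grip_depth gives the robot as it stands. The module is installed in compiled form; this text tells all that it offers.
- The arm moves only by the tool arm_command, never from a script. Its argument "deltas" is a list of rows, each a list of 7 numbers: the turn, a rotation vector about the tool's x, y, z scaled (see below), then the shift along the tool's x, y, z scaled (see below), then the opening, from -1 (shut) to 1 (fully open). In form: [[rx, ry, rz, dx, dy, dz, fingers], ...]. A call has 1 to 12 rows; each row is the pose to reach, as a shift and turn from the pose commanded when the call began, along the tool's axes at that moment; what a row does not reach only later rows make up. The controller multiplies each number of a shift by 0.15 m and each number of a turn by 2 rad. A row lasts 1/8 s, in which the tool goes at most 62.5 mm and 10.7 degrees, less where a joint would pass 70% of its speed; a pose out of reach is approached as far as the arm can. A call with a number of a shift or a turn outside -1 to 1 is refused whole. A call with a gripper value outside its range is refused whole. The fingers move at their own pace and stop on an object; "force" is the grip in N (left out, the last holds). Time passes only in rows, so rows that repeat a pose let the fingers close. It gives the time, the measured TCP pose, the force, the opening and the grip force at its end, in the units of the state.
- get_obs(): the state, without advancing time (a new reading comes with each control period).
- snapshot(name): name is "scene" or "top" or "wrist"; returns a dict with "color" (420x560x3 uint8, red, green, blue), "fx", "fy", "cx", "cy" (pixels), "eye" and "orientation" of the camera in the world; the wrist camera has in their place "tool_from_camera" (4x4, takes a point from camera to tool coordinates, whose origin is the TCP and whose axes are the flange's). Camera axes: x right, y down, z forward; pixel columns grow to the right and rows downward; lengths in m; the calibration is good to about 2 mm. A picture is of the moment at which its call begins: read the wrist's pose just before it. There is no depth.
- job_done(): hands the job in; it is judged then, once.
The state is a dict: "time_s": time; "q": joint angles; "qd": joint speeds; "joint_efforts": joint torques, N m; "ee_pos": TCP position; "tcp_rot": TCP orientation; "contact_force": force on the tool from outside, world axes, zero at the start; "torque": the same for the moment, N m; "width": opening from 0.0 (shut) to 1.0 (fully open); "grip_force": force on a finger pad.
Only numpy, scipy, OpenCV 4.12 (cv2) and the standard library are available. Lean on these libraries where they do the work, as an engineer would, in place of code of your own. Each camera call takes 0.05 s, during which the arm holds its last target. There are 200 camera calls.

## Working session

There is one attempt and no reset: what is moved stays moved. The work goes in short steps, Python scripts to look and compute and a tool call to move; the robot and the scene stay as the last step left them, time stands still between calls to the robot, and variables do not carry over. Pictures are saved under pics/ and viewed, at most 10 in all, crops included, and the job is handed in when it is done.

Besides the shell and the picture viewer there is one more tool, called after "Emit:" as a command line: name --pt "numbers of a row" for each row, then --argument value for the rest. arm_command: Moves the arm, as the interface text tells. Its arguments: {"type":"object","properties":{"deltas":{"type":"array"},"force":{"type":"number"}},"required":["deltas"]}

```bash
mkdir -p pics; python3 - <<'E'
from cell import *
import cv2,pickle
o=get_obs();print(o['ee_pos'],o['tcp_rot'],o['time_s'],o['width'],grip_depth)
for n in("top","scene"):
    s=snapshot(n);pickle.dump(s,open(f'pics/{n}.pkl','wb'))
    cv2.imwrite(f'pics/{n}.png',cv2.resize(s['color'][:,:,::-1],(784,588),interpolation=cv2.INTER_CUBIC))
    print(n,{k:v for k,v in s.items() if k!='color'})
E
```

```text
[0.2885933  0.58125522 0.19565111] [-2.25035055e-04  2.28329002e-01  9.73583100e-01 -1.32819760e-03] 0.0 0.995789532020708 0.0187
top {'fx': 459.99293084397976, 'fy': 459.99293084397976, 'cx': 284.67034324793934, 'cy': 210.3791021839616, 'eye': array([ 0.41766546, -0.04720553,  1.35893557]), 'orientation': array([-0.03150195,  0.71555862, -0.6970153 ,  0.03395823])}
scene {'fx': 503.18410912850965, 'fy': 503.18410912850965, 'cx': 288.0474103593899, 'cy': 206.8219956785723, 'eye': array([-0.44745711,  0.87002652,  0.6389807 ]), 'orientation': array([ 0.21638995, -0.32046931,  0.77398547, -0.50141928])}
```

View pics/top.png

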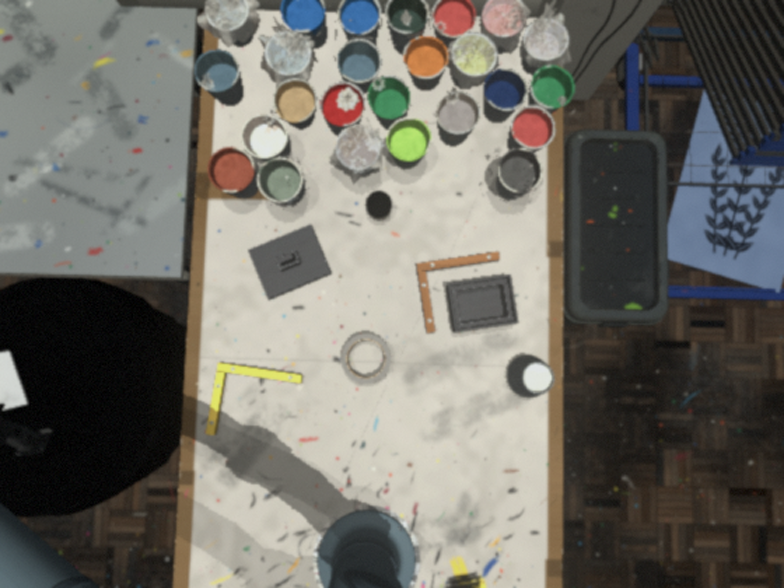

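View pics/scene.png

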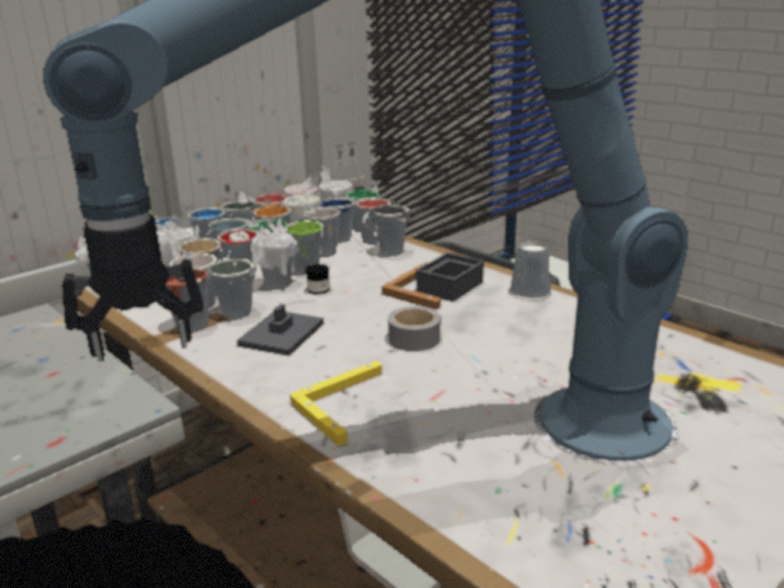

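Candidates for the stop: brown L at (418–498, 255–332) and yellow L at (210–300, 365–432). The brown wooden one fits, since the yellow is the look-alike. The lids are at (290,262), the tin at (481,303), the tape roll at (365,356), the jar at (378,205) and the cup at (533,376). I'll take one enlarged crop to confirm.

```bash
cat > h.py <<'E'
import numpy as np,cv2,pickle
from scipy.spatial.transform import Rotation as R
def rot(q): return R.from_quat([q[1],q[2],q[3],q[0]])
def ray(s,uv,z):
    "pixels -> world at height z (fixed cameras or dict with eye/M)"
    M=s['M'] if 'M' in s else rot(s['orientation']).as_matrix()
    uv=np.atleast_2d(uv).astype(float)
    d=np.c_[(uv[:,0]-s['cx'])/s['fx'],(uv[:,1]-s['cy'])/s['fy'],np.ones(len(uv))]@M.T
    return s['eye']+d*((z-s['eye'][2])/d[:,2])[:,None]
def proj(s,P):
    M=s['M'] if 'M' in s else rot(s['orientation']).as_matrix()
    c=(np.atleast_2d(P)-s['eye'])@M
    return np.c_[c[:,0]/c[:,2]*s['fx']+s['cx'],c[:,1]/c[:,2]*s['fy']+s['cy']]
def wrist(name=None):
    from cell import get_obs,snapshot
    o=get_obs();s=snapshot('wrist');T=np.array(s['tool_from_camera']);Rm=rot(o['tcp_rot']).as_matrix()
    s['M']=Rm@T[:3,:3];s['eye']=o['ee_pos']+Rm@T[:3,3]
    if name: pickle.dump(s,open(f'pics/{name}.pkl','wb'));cv2.imwrite(f'pics/{name}.png',cv2.resize(s['color'][:,:,::-1],(784,588),interpolation=cv2.INTER_CUBIC))
    return s
E
python3 - <<'E'
from h import *
s=pickle.load(open('pics/top.pkl','rb'))
c=s['color'][150:250,170:375,::-1]
cv2.imwrite('pics/crop1.png',cv2.resize(c,None,fx=3.9,fy=3.9,interpolation=cv2.INTER_CUBIC))
E
```

```text
(no output)
```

View pics/crop1.png

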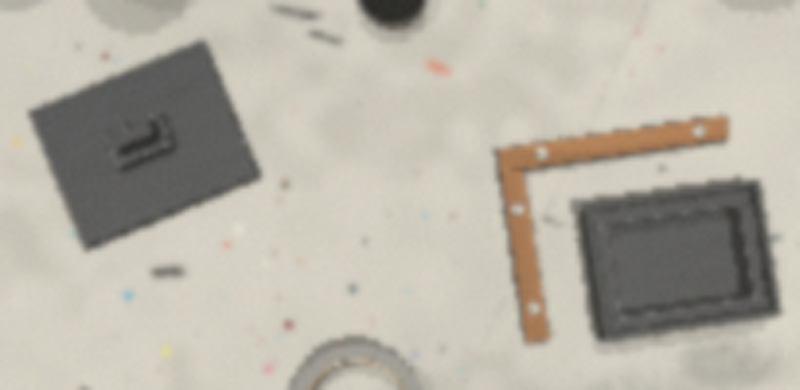

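The crop confirms the brown wooden L, with its inner corner at about (522,171). The tin rim corners are (574,202), (758,180), (779,312) and (600,340), and the lid corners are (30,112), (206,41), (261,177) and (87,248).

```bash
python3 - <<'E'
from h import *
from scipy.optimize import least_squares
s=pickle.load(open('pics/top.pkl','rb'))
cv=lambda p: (np.array(p)+.5)/3.9-.5+[170,150]
def fit(model,z,pix,g):
    W=ray(s,cv(pix),z)[:,:2];model=np.array(model)
    f=lambda p:(model@np.array([[np.cos(p[2]),np.sin(p[2])],[-np.sin(p[2]),np.cos(p[2])]])+p[:2]-W).ravel()
    r=least_squares(f,g);print(r.x.round(4),(1e3*np.abs(r.fun)).round(1));return r.x
# order of model matches pixels
a=fit([[.068,.083],[.068,-.093],[.05,-.093],[-.08,.083],[-.08,.065],[.05,.065]],.022,[(497,151),(727,117),(729,137),(525,342),(549,340),(522,171)],[.6,-.1,0])
b=fit([[.051,.066],[.051,-.066],[-.051,-.066],[-.051,.066]],.055,[(574,202),(758,180),(779,312),(600,340)],[.6,-.1,0])
c=fit([[.057,.072],[.057,-.072],[-.057,-.072],[-.057,.072]],.015,[(30,112),(206,41),(261,177),(87,248)],[.6,.1,.3])
Rm=np.array([[np.cos(a[2]),-np.sin(a[2])],[np.sin(a[2]),np.cos(a[2])]])
print('tin in stop',Rm.T@(b[:2]-a[:2]),b[2]-a[2])
for n,p,z in(('tape',(365,356),.048),('cup',(538,378),.11),('jar',(378,205),.055)):print(n,ray(s,np.array(p)/1.4,z))
E
```

```text
[ 0.5563 -0.1772  0.1743] [1.2 1.2 1.2 0.6 1.3 0.9 1.7 0.2 0.6 0.1 1.2 0.5]
[ 0.5276 -0.2177  0.1718] [0.3 2.8 2.5 1.7 1.7 0.5 0.5 0.6]
[0.6068 0.1801 0.4211] [0.4 0.3 1.2 0.2 0.1 1.4 1.6 1.3]
tin in stop [-0.03526618 -0.03488597] -0.002441338011148153
tape [[0.41264015 0.01449348 0.048     ]]
cup [[ 0.3793762  -0.32282269  0.11      ]]
jar [[ 0.72283936 -0.00304788  0.055     ]]
```

```bash
cat > go.py <<'E'
import sys;from h import *;from cell import get_obs
# args: x y z yaw_of_tool_y -> row numbers in arm_command units
x,y,z,w=map(float,sys.argv[1:5]);o=get_obs();Rt=rot(o['tcp_rot'])
G=R.from_matrix(np.array([[-np.sin(w),np.cos(w),0],[np.cos(w),np.sin(w),0],[0,0,-1]]).T)
print('t',round(o['time_s'],2),'pos',o['ee_pos'].round(4),'F',o['contact_force'].round(1),'w',round(o['width'],3),'q',np.round(o['q'],2))
print('turn',((Rt.inv()*G).as_rotvec()/2).round(4),'shift',(Rt.inv().apply(np.array([x,y,z])-o['ee_pos'])/.15).round(4))
E

```

Emit:
arm_command --pt "0 0 0.45 -1 -1 0 0.4" --pt "0 0 0.45 -1 -1 0 0.4" --pt "0 0 0.45 -1 -1 0 0.4" --pt "0 0 0.45 -1 -1 0 0.4" --pt "0 0 0.45 -1 -1 0 0.4" --pt "0 0 0.45 -1 -1 0 0.4"

```text
time_s: 0.85
ee_pos: [0.3565, 0.3805, 0.1968]
tcp_rot: [-0.0, 0.629, 0.778, -0.0]
contact_force: [0.3, 1.0, 0.1]
width: 0.702
grip_force: 0.0
```

```bash
python3 go.py 0.453 -0.223 0.15 -1.396
```

```text
t 0.85 pos [0.3565 0.3805 0.1968] F [0.3 1.  0.1] w 0.702 q [-1.11  0.14  0.23  1.91 -0.04  1.09 -0.65]
turn [-1.000e-04  4.000e-04  8.035e-01] shift [-4.069  -0.2138  0.3131]
```

Emit:
arm_command --pt "0 0 0.4 -1 0.5 0 0.4" --pt "0 0 0.4 -1 0.5 0 0.4" --pt "0 0 0.4 -1 0.5 0 0.4" --pt "0 0 0.4 -1 0.5 0 0.4" --pt "0 0 0.4 -1 0.5 0 0.4"

```text
time_s: 1.48
ee_pos: [0.4615, 0.2499, 0.1968]
tcp_rot: [0.0, 0.882, 0.471, -0.0]
contact_force: [0.6, -0.2, 1.0]
width: 0.7
grip_force: 0.0
```

```bash
python3 go.py 0.453 -0.223 0.15 -1.396
```

```text
t 1.48 pos [0.4615 0.2499 0.1968] F [ 0.6 -0.2  1. ] w 0.7 q [-0.97  0.15  0.43  1.91 -0.07  1.09 -1.1 ]
turn [1.000e-04 3.000e-04 4.029e-01] shift [-2.6503  1.7076  0.313 ]
```

Emit:
arm_command --pt "0 0 0 -1 0.65 0 0.4" --pt "0 0 0 -1 0.65 0 0.4" --pt "0 0 0 -1 0.65 0 0.4" --pt "0 0 0 -1 0.65 0 0.4"

```text
time_s: 1.98
ee_pos: [0.4587, 0.0665, 0.197]
tcp_rot: [0.0, 0.883, 0.468, -0.0]
contact_force: [1.5, 0.2, 0.7]
width: 0.698
grip_force: 0.0
```

Emit:
arm_command --pt "0 0 0 -1 0.65 0 0.4" --pt "0 0 0 -1 0.65 0 0.4" --pt "0 0 0 -1 0.65 0 0.4" --pt "0 0 0 -1 0.65 0 0.4"

```text
time_s: 2.48
ee_pos: [0.4565, -0.1114, 0.1975]
tcp_rot: [0.001, 0.883, 0.469, 0.0]
contact_force: [0.5, 0.2, 1.4]
width: 0.697
grip_force: 0.0
```

Emit:
arm_command --pt "0 0 0.4 -0.65 0.4 0 0.4" --pt "0 0 0.4 -0.65 0.4 0 0.4" --pt "0 0 0.4 -0.65 0.4 0 0.4" --pt "0 0 0.4 -0.65 0.4 0 0.4" --pt "0 0 0.4 -0.65 0.4 0 0.4" --pt "0 0 0.4 -0.65 0.4 0 0.4"

```text
time_s: 3.22
ee_pos: [0.4533, -0.2195, 0.1967]
tcp_rot: [-0.0, 0.996, 0.093, -0.0]
contact_force: [0.6, 0.4, -0.2]
width: 0.698
grip_force: 0.0
```

```bash
python3 go.py 0.453 -0.223 0.014 -1.396; python3 -c "
from h import *
wrist('w1')"
```

```text
t 3.23 pos [ 0.4533 -0.2195  0.1967] F [ 0.6  0.4 -0.2] w 0.698 q [-0.5   0.13  0.94  1.98 -0.12  1.09 -0.89]
turn [-0.0002  0.0002  0.0061] shift [-0.0059  0.0229  1.2181]
```

View pics/w1.png

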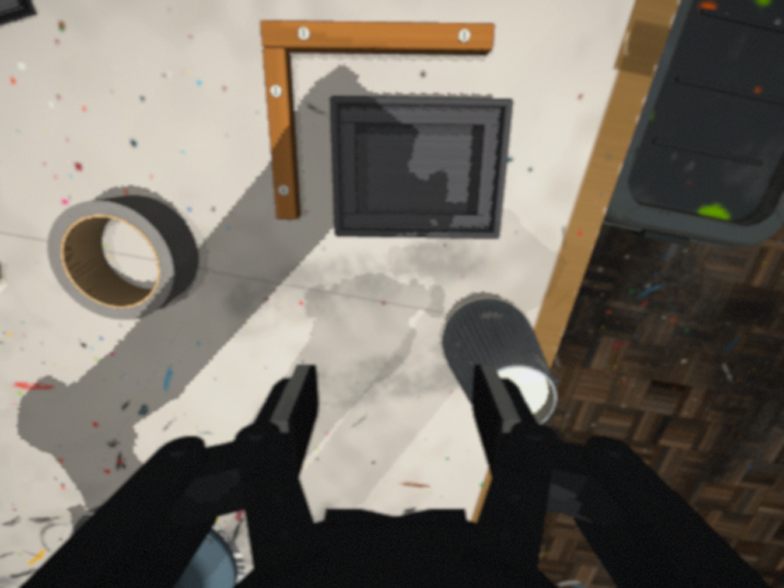

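The wrist view shows the brown stop with its inner corner at (287,52). The tin rim corners are (331,97), (512,99), (500,237) and (335,236), and the cup is near (500,350).

```bash
cat >> h.py <<'E'
from scipy.optimize import least_squares
def fit(s,model,z,pix,g):
    W=ray(s,np.array(pix)/1.4,z)[:,:2];model=np.array(model)
    f=lambda p:(model@np.array([[np.cos(p[2]),np.sin(p[2])],[-np.sin(p[2]),np.cos(p[2])]])+p[:2]-W).ravel()
    r=least_squares(f,g);print(r.x.round(4),(1e3*np.abs(r.fun)).round(1));return r.x
def rel(a,b):
    c,s=np.cos(a[2]),np.sin(a[2]);d=b[:2]-a[:2];return np.array([c*d[0]+s*d[1],-s*d[0]+c*d[1],b[2]-a[2]]).round(4)
STOP=[[.068,.083],[.068,-.093],[.05,-.093],[.05,.065],[-.08,.083],[-.08,.065]]
RIM=[[.051,.066],[.051,-.066],[-.051,-.066],[-.051,.066]]
E
python3 - <<'E'
from h import *
s=pickle.load(open('pics/w1.pkl','rb'))
a=fit(s,STOP,.022,[(262,21),(493,23),(494,51),(287,52),(277,218),(299,217)],[.55,-.17,.17])
b=fit(s,RIM,.055,[(331,97),(512,99),(500,237),(335,236)],[.55,-.17,.17])
print(rel(a,b))
for x in(-.057,.057):
  print('cup',ray(s,np.array([(446,340),(470,303),(515,305)])/1.4,0)[:,:2].round(3).tolist());break
print(ray(s,np.array([(530,388)])/1.4,.11))
E
```

```text
[ 0.5578 -0.1811  0.177 ] [0.6 1.8 1.2 3.  0.9 0.6 2.8 1.1 2.1 0.  3.3 0.7]
[ 0.5278 -0.2235  0.1772] [1.1 2.1 1.9 1.5 1.5 1.3 1.5 0.7]
[-0.037  -0.0364  0.0002]
cup [[0.372, -0.287], [0.415, -0.301], [0.421, -0.345]]
[[ 0.39329568 -0.33220936  0.11      ]]
```

Emit:
arm_command --pt "0 0.05 0 0 0 0.3 0.4" --pt "0 0.05 0 0 0 0.6 0.4" --pt "0 0.05 0 0 0 0.9 0.4" --pt "0 0.05 0 0 0 1 0.4" --pt "0 0.05 0 0 0 1 0.4"

```text
time_s: 3.9
ee_pos: [0.4511, -0.2207, 0.0455]
tcp_rot: [-0.005, 0.995, 0.091, 0.048]
contact_force: [0.3, -0.3, -1.1]
width: 0.694
grip_force: 0.0
```

```bash
python3 go.py 0.453 -0.220 0.012 -1.396
```

```text
t 3.9 pos [ 0.4511 -0.2207  0.0455] F [ 0.3 -0.3 -1.1] w 0.694 q [-0.31  0.36  0.82  2.16 -0.5   0.72 -0.54]
turn [-0.0009 -0.0482  0.0042] shift [-0.0083 -0.002   0.2237]
```

Emit:
arm_command --pt "0 0 0 -0.008 0 0.12 0.4" --pt "0 0 0 -0.008 0 0.224 0.4" --pt "0 0 0 -0.008 0 0.224 0.4" --pt "0 0 0 0.05 0 0.23 0.4" --pt "0 0 0 0.1 0 0.235 0.4" --pt "0 0 0 0.14 0 0.239 0.4" --pt "0 0 0 0.18 0 0.243 0.4" --pt "0 0 0 0.22 0 0.246 0.4" --pt "0 0 0 0.258 0 0.25 0.4" --pt "0 0 0 0.258 0 0.25 0.4"

```text
time_s: 5.15
ee_pos: [0.4892, -0.2174, 0.0143]
tcp_rot: [-0.005, 0.995, 0.088, 0.047]
contact_force: [-11.1, -1.8, 14.5]
width: 0.705
grip_force: 8.6
```

Emit:
arm_command --pt "0 0 0 0.02 0 0.002 0.4" --pt "0 0 0 0.04 0 0.004 0.4" --pt "0 0 0 0.04 0 0.004 0.4"

```text
time_s: 5.52
ee_pos: [0.4939, -0.2168, 0.0142]
tcp_rot: [-0.005, 0.995, 0.088, 0.046]
contact_force: [-12.1, -1.2, 15.7]
width: 0.702
grip_force: 9.2
```

Emit:
arm_command --pt "0 0 0 0 0 -0.03 0.4" --pt "0 0 0 0 0 -0.05 0.4" --pt "0 0 0 0 0 -0.05 0.4"

```text
time_s: 5.9
ee_pos: [0.5002, -0.2129, 0.0216]
tcp_rot: [-0.004, 0.995, 0.091, 0.051]
contact_force: [0.5, 0.5, -0.2]
width: 0.701
grip_force: 0.0
```

```bash
python3 -c "
from h import *
wrist('w2')"
```

```text
(no output)
```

View pics/w2.png

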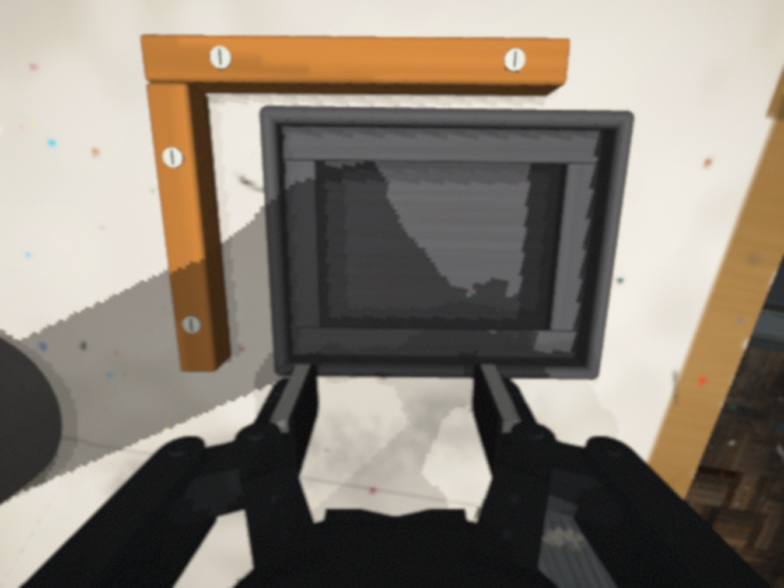

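```bash
python3 - <<'E'
from h import *
from cell import *
s=pickle.load(open('pics/w2.pkl','rb'));T=np.array(s['tool_from_camera']);print(T.round(3),s['fx'],get_obs()['ee_pos'])
Z=s['fx']*.7*.085/((474-316)/1.4)
for u in((316,366),(474,366)):
  c=np.array([(u[0]/1.4-s['cx'])/s['fx']*Z,(u[1]/1.4-s['cy'])/s['fy']*Z,Z,1]);print(Z,(T@c).round(4))
a=fit(s,STOP,.022,[(142,36),(569,40),(567,86),(207,84),(180,370),(216,370)],[.55,-.17,.17])
b=fit(s,RIM,.055,[(261,107),(633,113),(597,378),(277,376)],[.55,-.17,.17])
print(rel(a,b))
E
```

```text
[[-0.001 -0.946 -0.325  0.084]
 [ 1.    -0.001 -0.    -0.001]
 [-0.    -0.325  0.946 -0.176]
 [ 0.     0.     0.     1.   ]] 290.5177624351677 [ 0.49989809 -0.21285446  0.02132954]
0.1531653772838574 [ 0.0087 -0.0304 -0.0402  1.    ]
0.1531653772838574 [ 0.0086  0.0291 -0.0402  1.    ]
[ 0.5578 -0.1813  0.1662] [1.9 0.3 1.2 3.6 0.1 2.6 0.1 6.7 1.6 0.1 1.7 0.7]
[ 0.5485 -0.221   0.1706] [1.  2.3 2.1 1.7 1.4 2.5 1.6 1.9]
[-0.0157 -0.0376  0.0044]
```

The wrist view shows the tin pushed about 21 mm, with rim corners at (261,107), (633,113), (597,378) and (277,376). The fingertips at (305,366) appear to sit on the rear rim, so the tips seem higher than the TCP suggests. I'll back off and probe the table to measure the tip height.

Emit:
arm_command --pt "0 0 0 0 0 -0.3 0.4" --pt "0 -0.05 0 -0.15 0 -0.3 -0.7" --pt "0 -0.05 0 -0.27 0 -0.3 -0.7" --pt "0 -0.05 0 -0.27 0 -0.3 -0.7" --pt "0 -0.05 0 -0.27 0 0.0 -0.7" --pt "0 -0.05 0 -0.27 0 0.08 -0.7"

```text
time_s: 6.7
ee_pos: [0.4578, -0.2192, 0.0026]
tcp_rot: [-0.001, 0.996, 0.09, -0.002]
contact_force: [0.3, 0.3, 0.2]
width: 0.151
grip_force: 0.0
```

```bash
python3 go.py 0.46 -0.220 0.005 -1.396; python3 -c "
from h import *
s=wrist('w3')
g=s['color'].mean(2)
for r in range(225,275,4): print(r,g[r,225:345:4].astype(int))"
```

```text
t 6.7 pos [ 0.4578 -0.2192  0.0026] F [0.3 0.3 0.2] w 0.151 q [-0.29  0.51  0.77  2.1  -0.53  0.74 -0.57]
turn [-0.0015  0.0021  0.0028] shift [ 0.0136  0.0079 -0.0159]
225 [149 147 147 149 149 149 148 147 141 144 147 149 146 146 147 131 130 131
 131 132 131 130 131 131 130 130 129 127 126 125]
229 [147 135 131 142 132 136 136 125 103 106 110 116 123 116 122 124 130 131
 131 130 129 129 128 129 129 127 127 124 124 124]
233 [131 129 129 130 119  99  99  97  96  97  96 102  97  97  97  96  97 122
 128 127 126 189 159 123 125 124 123 123 126 155]
237 [143 132 123 100  95  97  97  97  97  97  97  97  97  96  95  97  97  96
 107 120 123 208 206 181 121 121 179 179 210 208]
241 [225 208 142  97  97  96  97  98  97  98  96  97  96  97  96  96  96  94
 109 159 188 202 200 199 176 192 201 202 202 203]
245 [200 195 191 187 140  96  96  97  96  97  96  97  95  96  96  96 126 113
 147 182 179 186 182 168 166 170 170 181 196 197]
249 [201 191 189 190 188 178 171 133 119 101  97 103 103 116 140 185 194 190
 183 181 178 173 167 168 173 172 172 170 171 170]
253 [205 185 183 184 185 183 188 193 193 191 185 179 190 194 195 193 193 189
 183 177 173 171 169 171 176 172 172 175 173 170]
257 [205 182 179 179 183 183 184 187 155  78  78  68 188 195 192 190 188 158
  57  78  89 166 165 168 170 171 173 177 173 171]
261 [200 184 179 175 183 188 199 190 132  75  69  54 191 204 188 182 186 145
  41  76  77 162 165 165 168 168 170 171 168 168]
265 [204 203 196 192 196 198 103  96  83  75  70  56 205 202 187 181 184 145
  36  76  76  80  79 128 166 166 165 165 165 165]
269 [200 204 198 193 190  67  18  23  72  75  62  55 204 206 185 181 180 143
  28  75  76  44  23  22 133 165 166 165 165 166]
273 [195 199 197 193 172  21  22  25  75  76  56  54 187 184 179 178 178 139
  22  74  75  60  23  23  81 169 167 167 169 169]
```

Emit:
arm_command --pt "0 0 0 0 0 0.03 -0.7" --pt "0 0 0 0 0 0.06 -0.7" --pt "0 0 0 0 0 0.06 -0.7"

```text
time_s: 7.12
ee_pos: [0.4607, -0.2207, -0.0035]
tcp_rot: [0.0, 0.996, 0.09, 0.0]
contact_force: [-0.5, 0.2, 0.3]
width: 0.152
grip_force: 0.0
```

Emit:
arm_command --pt "0 0 0 0 0 0.04 -0.7" --pt "0 0 0 0 0 0.08 -0.7" --pt "0 0 0 0 0 0.08 -0.7"

```text
time_s: 7.5
ee_pos: [0.4598, -0.2203, -0.0165]
tcp_rot: [-0.0, 0.996, 0.09, -0.001]
contact_force: [0.3, -0.7, 0.7]
width: 0.151
grip_force: 0.0
```

Emit:
arm_command --pt "0 0 0 0 0 0.03 -0.7" --pt "0 0 0 0 0 0.06 -0.7" --pt "0 0 0 0 0 0.06 -0.7"

```text
time_s: 7.88
ee_pos: [0.4599, -0.2204, -0.0253]
tcp_rot: [-0.0, 0.996, 0.09, -0.0]
contact_force: [-0.6, -0.4, -0.7]
width: 0.148
grip_force: 0.0
```

Emit:
arm_command --pt "0 0 0 0 0 0.015 -0.7" --pt "0 0 0 0 0 0.03 -0.7" --pt "0 0 0 0 0 0.03 -0.7"

```text
time_s: 8.25
ee_pos: [0.4602, -0.2205, -0.0296]
tcp_rot: [-0.0, 0.996, 0.09, -0.0]
contact_force: [-0.1, -0.0, 0.6]
width: 0.151
grip_force: 0.0
```

Emit:
arm_command --pt "0 0 0 0 0 0.01 -0.7" --pt "0 0 0 0 0 0.02 -0.7" --pt "0 0 0 0 0 0.02 -0.7"

```text
time_s: 8.62
ee_pos: [0.4602, -0.2205, -0.0325]
tcp_rot: [-0.0, 0.996, 0.09, -0.0]
contact_force: [-1.6, 0.3, -0.8]
width: 0.146
grip_force: 0.0
```

Emit:
arm_command --pt "0 0 0 0 0 0.015 -0.7" --pt "0 0 0 0 0 0.015 -0.7"

```text
time_s: 8.88
ee_pos: [0.4606, -0.2207, -0.0338]
tcp_rot: [-0.001, 0.996, 0.09, 0.0]
contact_force: [-2.0, 1.5, 8.6]
width: 0.148
grip_force: 4.1
```

Emit:
arm_command --pt "0 0 0 0 0 0.015 -0.7" --pt "0 0 0 0 0 0.015 -0.7"

```text
time_s: 9.12
ee_pos: [0.4606, -0.2206, -0.0339]
tcp_rot: [-0.002, 0.996, 0.09, 0.0]
contact_force: [-7.6, 3.6, 28.5]
width: 0.15
grip_force: 14.0
```

Emit:
arm_command --pt "0 0 0 0 0 0.015 -0.7" --pt "0 0 0 0 0 0.015 -0.7"

```text
time_s: 9.38
ee_pos: [0.4607, -0.2205, -0.034]
tcp_rot: [-0.004, 0.996, 0.09, 0.001]
contact_force: [-13.5, 8.4, 48.0]
width: 0.149
grip_force: 23.8
```

Contact came at a reported TCP z of −33.8 mm. The real fingertips are therefore about 34 mm behind the reported TCP when nearly shut, and about 40 mm at 0.7 opening. I'll correct for that and redo the push.

Emit:
arm_command --pt "0 0 0 0 0 -0.1 0.4" --pt "0 0.05 0 0 0 -0.1 0.4" --pt "0 0.05 0 0 0 -0.1 0.4" --pt "0 0.05 0 0.06 0 -0.1 0.4" --pt "0 0.05 0 0.1 0 -0.1 0.4" --pt "0 0.05 0 0.14 0 -0.1 0.4" --pt "0 0.05 0 0.18 0 -0.1 0.4" --pt "0 0.05 0 0.22 0 -0.1 0.4" --pt "0 0.05 0 0.25 0 -0.1 0.4" --pt "0 0.05 0 0.25 0 -0.1 0.4"

```text
time_s: 10.62
ee_pos: [0.4955, -0.2144, -0.0246]
tcp_rot: [-0.005, 0.995, 0.09, 0.048]
contact_force: [-3.7, -0.3, 2.0]
width: 0.702
grip_force: 1.9
```

Emit:
arm_command --pt "0 0 0 0.02 0 0.002 0.4" --pt "0 0 0 0.035 0 0.003 0.4" --pt "0 0 0 0.035 0 0.003 0.4"

```text
time_s: 11.0
ee_pos: [0.503, -0.2125, -0.0242]
tcp_rot: [-0.005, 0.995, 0.09, 0.05]
contact_force: [-1.4, -1.0, -1.4]
width: 0.699
grip_force: 0.7
```

Emit:
arm_command --pt "0 0 0 0.02 0 0.002 0.4" --pt "0 0 0 0.02 0 0.002 0.4" --pt "0 0 0 0.02 0 0.002 0.4"

```text
time_s: 11.38
ee_pos: [0.5059, -0.212, -0.024]
tcp_rot: [-0.005, 0.995, 0.09, 0.05]
contact_force: [-1.4, 1.2, -0.4]
width: 0.702
grip_force: 0.6
```

Emit:
arm_command --pt "0 0 0 0.02 0 0.002 0.4" --pt "0 0 0 0.02 0 0.002 0.4" --pt "0 0 0 0.02 0 0.002 0.4"

```text
time_s: 11.75
ee_pos: [0.5062, -0.2119, -0.0242]
tcp_rot: [-0.005, 0.995, 0.09, 0.048]
contact_force: [-6.9, -0.2, 3.5]
width: 0.699
grip_force: 2.9
```

Emit:
arm_command --pt "0 0 0 -0.08 0 0 0.4" --pt "0 0 0 -0.1 0 0 0.4" --pt "0 -0.05 0 -0.12 0 -0.3 0" --pt "0 -0.05 0 -0.12 0 -0.6 0" --pt "0 -0.05 0 -0.12 0 -0.65 0" --pt "0 -0.05 0 -0.12 0 -0.65 0"

```text
time_s: 12.5
ee_pos: [0.4818, -0.2164, 0.0714]
tcp_rot: [-0.0, 0.996, 0.09, 0.001]
contact_force: [0.7, -0.1, -0.5]
width: 0.503
grip_force: 0.0
```

```bash
python3 go.py 0.570 -0.309 0.07 0.176
```

```text
t 12.5 pos [ 0.4818 -0.2164  0.0714] F [ 0.7 -0.1 -0.5] w 0.503 q [-0.38  0.43  0.86  2.03 -0.42  0.87 -0.67]
turn [ 7.000e-04 -8.000e-04 -7.828e-01] shift [0.4672 0.7133 0.0102]
```

Emit:
arm_command --pt "0 0 -0.783 0.467 0.713 0 0" --pt "0 0 -0.783 0.467 0.713 0 0" --pt "0 0 -0.783 0.467 0.713 0 0" --pt "0 0 -0.783 0.467 0.713 0 0" --pt "0 0 -0.783 0.467 0.713 0 0" --pt "0 0 -0.783 0.467 0.713 0 0" --pt "0 0 -0.783 0.467 0.713 0 0" --pt "0 0 -0.783 0.467 0.713 0 0" --pt "0 0 -0.783 0.467 0.713 0 0" --pt "0 0 -0.783 0.467 0.713 0 0"

```text
time_s: 13.75
ee_pos: [0.568, -0.3084, 0.0689]
tcp_rot: [-0.002, 0.643, 0.766, 0.0]
contact_force: [-0.3, 1.1, 0.3]
width: 0.502
grip_force: 0.0
```

```bash
python3 go.py 0.570 -0.309 -0.023 0.176
```

```text
t 13.75 pos [ 0.568  -0.3084  0.0689] F [-0.3  1.1  0.3] w 0.502 q [ 0.1   0.54  0.43  1.72 -0.27  0.94  0.82]
turn [-0.0011 -0.0014 -0.0005] shift [-0.0079  0.0139  0.6129]
```

Emit:
arm_command --pt "0 0.05 0 0 0.01 0.3 0" --pt "0 0.05 0 0 0.01 0.6 0" --pt "0 0.05 0 0 0.01 0.61 0" --pt "0 0.05 0 0.06 0.01 0.61 0" --pt "0 0.05 0 0.1 0.01 0.61 0" --pt "0 0.05 0 0.14 0.01 0.61 0" --pt "0 0.05 0 0.18 0.01 0.61 0" --pt "0 0.05 0 0.22 0.01 0.61 0" --pt "0 0.05 0 0.26 0.01 0.61 0" --pt "0 0.05 0 0.3 0.01 0.61 0" --pt "0 0.05 0 0.33 0.01 0.61 0" --pt "0 0.05 0 0.33 0.01 0.61 0"

```text
time_s: 15.25
ee_pos: [0.5638, -0.263, -0.0185]
tcp_rot: [-0.035, 0.642, 0.765, 0.032]
contact_force: [0.7, -4.5, 4.8]
width: 0.503
grip_force: 2.6
```

Emit:
arm_command --pt "0 0 0 0.02 0 0.002 0" --pt "0 0 0 0.035 0 0.003 0" --pt "0 0 0 0.035 0 0.003 0"

```text
time_s: 15.62
ee_pos: [0.5627, -0.2581, -0.0186]
tcp_rot: [-0.035, 0.642, 0.765, 0.032]
contact_force: [0.8, -5.4, 4.6]
width: 0.501
grip_force: 2.6
```

Emit:
arm_command --pt "0 0 0 0.02 0 0.002 0" --pt "0 0 0 0.02 0 0.002 0" --pt "0 0 0 0.02 0 0.002 0"

```text
time_s: 16.0
ee_pos: [0.5621, -0.255, -0.0187]
tcp_rot: [-0.036, 0.642, 0.765, 0.032]
contact_force: [1.8, -5.0, 4.0]
width: 0.501
grip_force: 2.6
```

Emit:
arm_command --pt "0 0 0 0.02 0 0.002 0" --pt "0 0 0 0.02 0 0.002 0" --pt "0 0 0 0.02 0 0.002 0"

```text
time_s: 16.38
ee_pos: [0.5617, -0.2528, -0.0187]
tcp_rot: [-0.035, 0.642, 0.765, 0.032]
contact_force: [0.7, -6.6, 4.0]
width: 0.497
grip_force: 3.0
```

Emit:
arm_command --pt "0 0 0 0.015 0 0.001 0" --pt "0 0 0 0.015 0 0.001 0" --pt "0 0 0 0.015 0 0.001 0"

```text
time_s: 16.75
ee_pos: [0.5618, -0.2528, -0.0186]
tcp_rot: [-0.033, 0.643, 0.765, 0.031]
contact_force: [3.0, -8.4, 1.9]
width: 0.501
grip_force: 4.4
```

Emit:
arm_command --pt "0 0 0 0.015 0 0.001 0" --pt "0 0 0 0.015 0 0.001 0" --pt "0 0 0 0.015 0 0.001 0"

```text
time_s: 17.12
ee_pos: [0.5621, -0.2528, -0.0185]
tcp_rot: [-0.031, 0.643, 0.765, 0.03]
contact_force: [4.6, -10.2, -0.2]
width: 0.499
grip_force: 5.7
```

Emit:
arm_command --pt "0 0 0 -0.08 0 0 0" --pt "0 0 0 -0.12 0 0 0" --pt "0 -0.05 0 -0.14 0 -0.3 0" --pt "0 -0.05 0 -0.14 0 -0.6 0" --pt "0 -0.05 0 -0.14 0 -0.9 0" --pt "0 -0.05 0 -0.14 0 -0.9 0" --pt "0 -0.05 0 -0.14 0 -0.9 0"

```text
time_s: 18.0
ee_pos: [0.5644, -0.2768, 0.1109]
tcp_rot: [-0.002, 0.642, 0.767, 0.0]
contact_force: [-0.2, 0.9, -0.3]
width: 0.5
grip_force: 0.0
```

```bash
python3 -c "
from h import *
wrist('w4')"
```

```text
(no output)
```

View pics/w4.png

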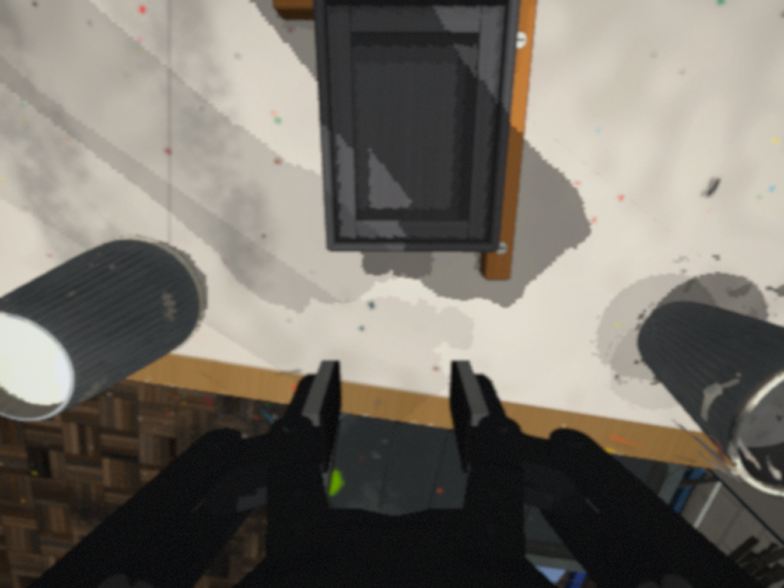

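The tin (rim corners (320,5), (515,5), (500,248) and (330,248)) lies along the right batten. Its far end is cut off, so I'll look again on the way.

Emit:
arm_command --pt "0 0 0 0.4 0 -0.3 0.4" --pt "0 0 0 0.45 0 -0.45 0.4" --pt "0 0 0 0.45 0 -0.45 0.4" --pt "0 0 0 0.45 0 -0.45 0.4"

```text
time_s: 18.55
ee_pos: [0.5521, -0.2121, 0.1776]
tcp_rot: [-0.002, 0.642, 0.766, -0.001]
contact_force: [0.0, 0.7, -0.2]
width: 0.698
grip_force: 0.0
```

```bash
python3 - <<'E'
from h import *
s=wrist('w5')
c=s['color'].astype(np.uint8)[20:240,150:400,::-1]
cv2.imwrite('pics/crop5.png',cv2.resize(c,None,fx=2.7,fy=2.7,interpolation=cv2.INTER_CUBIC))
E
python3 go.py .6068 .1801 .1 .421
```

```text
t 18.6 pos [ 0.5517 -0.2125  0.1774] F [-0.   0.4  1.1] w 0.697 q [-0.11  0.31  0.49  1.78 -0.16  1.09  0.61]
turn [-0.002  -0.0008 -0.123 ] shift [2.5132 0.8192 0.5151]
```

View pics/crop5.png

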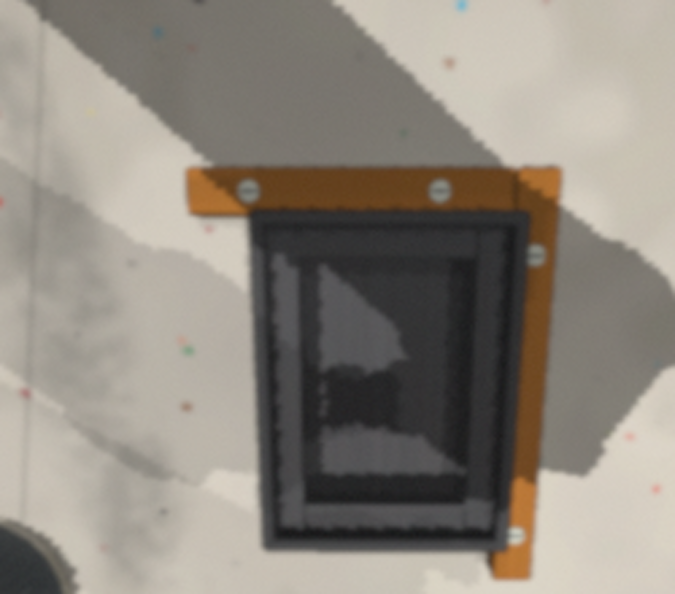

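The crop shows the tin flush against both battens, with rim corners at (249,212), (529,212), (505,549) and (263,549).

```bash
python3 - <<'E'
from h import *
s=pickle.load(open('pics/w5.pkl','rb'))
cv=lambda p:((np.array(p)+.5)/2.7-.5+[150,20])*1.4
b=fit(s,[[-.051,.066],[.051,.066],[.051,-.066],[-.051,-.066]],.055,cv([(249,212),(529,212),(505,549),(263,549)]),[.55,-.17,.17])
a=fit(s,[[-.08,.083],[.068,.083],[-.08,.065],[.068,-.093],[.05,-.093]],.022,cv([(187,168),(561,168),(188,214),(531,578),(491,578)]),[.55,-.17,.17])
print(rel(a,b))
E
```

```text
[ 0.557  -0.1791  0.1736] [1.6 1.5 0.8 1.8 1.9 1.5 1.1 1.8]
[ 0.5581 -0.1789  0.1753] [1.8 1.1 0.9 1.6 0.8 0.  0.6 1.4 1.  1.3]
[-0.0011  0.     -0.0018]
```

Emit:
arm_command --pt "0 0 0 1 0.33 0 0.4" --pt "0 0 0 1 0.33 0 0.4" --pt "0 0 0 1 0.33 0 0.4" --pt "0 0 0 1 0.33 0 0.4"

```text
time_s: 19.1
ee_pos: [0.5754, -0.0519, 0.1774]
tcp_rot: [-0.002, 0.64, 0.769, -0.001]
contact_force: [-0.6, 0.8, -0.1]
width: 0.701
grip_force: 0.0
```

Emit:
arm_command --pt "0 0 -0.123 1 0.33 0 0.4" --pt "0 0 -0.123 1 0.33 0 0.4" --pt "0 0 -0.123 1 0.33 0 0.4" --pt "0 0 -0.123 1 0.33 0 0.4" --pt "0 0 -0.123 1 0.33 0 0.4"

```text
time_s: 19.73
ee_pos: [0.5982, 0.0966, 0.1785]
tcp_rot: [-0.0, 0.545, 0.838, -0.002]
contact_force: [0.6, -0.7, 0.6]
width: 0.696
grip_force: 0.0
```

```bash
python3 go.py .6068 .1801 .1 .421; python3 -c "
from h import *
wrist('w6')"
```

```text
t 19.73 pos [0.5982 0.0966 0.1785] F [ 0.6 -0.7  0.6] w 0.696 q [-0.48  0.33  0.3   1.74 -0.1   1.1   0.27]
turn [-0.0014  0.0009 -0.0016] shift [0.4865 0.2795 0.5219]
```

View pics/w6.png

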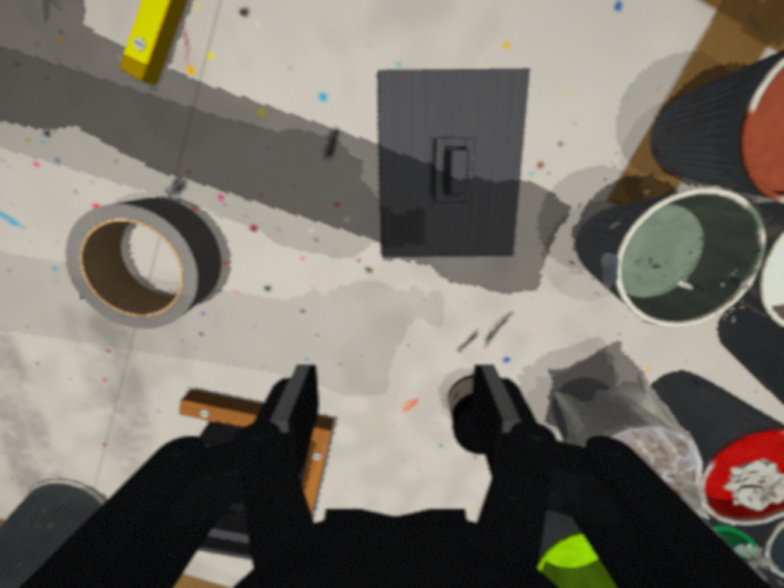

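The wrist view shows the lid plate corners at (378,70), (529,69), (513,256) and (382,256), and the collar at about (435–473, 137–201) with the tab inside it. No cans stand within gripper reach of it.

```bash
python3 - <<'E'
from h import *
s=pickle.load(open('pics/w6.pkl','rb'))
m=np.array([[-1,1],[1,1],[1,-1],[-1,-1]])
L=fit(s,m*[.057,.072],.015,[(378,70),(529,69),(513,256),(382,256)],[.6,.18,.42])
for z in(.037,.063): print(z,proj(s,np.array([[*(L[:2]+R.from_euler('z',L[2]).as_matrix()[:2,:2]@(p*[.014,.023] if z<.05 else p*[.006,.015])),z] for p in m]))*1.4)
E
```

```text
[0.6088 0.1813 0.4252] [1.2 0.6 0.6 1.7 1.  0.4 0.4 1.9]
0.037 [[436.01851793 137.70878583]
 [474.46401989 137.3725011 ]
 [471.08829146 201.74546386]
 [434.5065928  202.03927474]]
0.063 [[451.19336673 148.89426623]
 [468.98775464 148.74085764]
 [466.76556217 194.33882632]
 [449.58760654 194.47821474]]
```

Emit:
arm_command --pt "-0.0014 0 -0.0035 0.4885 0.295 0.2 0" --pt "-0.0014 0 -0.0035 0.4885 0.295 0.4 0" --pt "-0.0014 0 -0.0035 0.4885 0.295 0.6 0" --pt "-0.0014 0 -0.0035 0.4885 0.295 0.6 0" --pt "-0.0014 0 -0.0035 0.4885 0.295 0.6 0"

```text
time_s: 20.4
ee_pos: [0.6103, 0.1828, 0.0908]
tcp_rot: [0.002, 0.542, 0.84, 0.001]
contact_force: [0.1, 0.6, 1.1]
width: 0.497
grip_force: 0.0
```

```bash
python3 go.py .6088 .1813 .008 .425
```

```text
t 20.4 pos [0.6103 0.1828 0.0908] F [0.1 0.6 1.1] w 0.497 q [-0.55  0.47  0.25  1.73 -0.14  0.95  0.18]
turn [0.0021 0.0007 0.0001] shift [-0.0043 -0.0156  0.5522]
```

Emit:
arm_command --pt "0.001 0 0 0 -0.01 0.2 0" --pt "0.001 0 0 0 -0.01 0.4 0" --pt "0.001 0 0 0 -0.01 0.5 0" --pt "0.001 0 0 0 -0.01 0.55 0" --pt "0.001 0 0 0 -0.01 0.55 0"

```text
time_s: 21.02
ee_pos: [0.6084, 0.1848, 0.0078]
tcp_rot: [0.001, 0.541, 0.841, 0.001]
contact_force: [0.6, 0.5, 0.4]
width: 0.497
grip_force: 0.0
```

Emit:
arm_command --pt "0 0 0 0 0 0 -1" --pt "0 0 0 0 0 0 -1" --pt "0 0 0 0 0 0 -1" --pt "0 0 0 0 0 0 -1" --pt "0 0 0 0 0 0 -1" --pt "0 0 0 0 0 0 -1" --force 60

```text
time_s: 21.78
ee_pos: [0.6087, 0.1853, 0.0084]
tcp_rot: [0.001, 0.54, 0.841, 0.001]
contact_force: [-1.0, -0.1, 6.3]
width: 0.124
grip_force: 63.4
```

Emit:
arm_command --pt "0 0 0 0 0 0 -0.4" --pt "0 0 0 0 0 0 -0.4" --pt "0 0 0 0 0 -0.033 -0.4" --pt "0 0 0 0 0 -0.033 -0.4" --pt "0 0 0 0 0 -0.033 -1" --pt "0 0 0 0 0 -0.033 -1" --pt "0 0 0 0 0 -0.033 -1" --pt "0 0 0 0 0 -0.033 -1" --pt "0 0 0 0 0 -0.033 -1" --force 70

```text
time_s: 22.9
ee_pos: [0.6082, 0.1852, 0.0123]
tcp_rot: [0.001, 0.54, 0.841, 0.001]
contact_force: [1.5, 0.2, 1.1]
width: 0.121
grip_force: 70.3
```

Emit:
arm_command --pt "0 0 0 0 0 -0.04 -1" --pt "0 0 0 0 0 -0.08 -1" --pt "0 0 0 0 0 -0.14 -1" --pt "0 0 0 0 0 -0.24 -1" --pt "0 0 0 0 0 -0.36 -1" --pt "0 0 0 0 0 -0.48 -1" --pt "0 0 0 0 0 -0.6 -1" --pt "0 0 0 0 0 -0.7 -1" --pt "0 0 0 0 0 -0.75 -1" --pt "0 0 0 0 0 -0.75 -1"

```text
time_s: 24.15
ee_pos: [0.608, 0.185, 0.1252]
tcp_rot: [0.001, 0.54, 0.841, 0.001]
contact_force: [-0.2, 0.6, -5.1]
width: 0.122
grip_force: 69.5
```

```bash
python3 go.py .557 -.179 .125 .1745; python3 -c "
from h import *
wrist('w7')"
```

```text
t 24.15 pos [0.608  0.185  0.1252] F [-0.2  0.6 -5.1] w 0.122 q [-0.56  0.43  0.26  1.71 -0.13  1.02  0.17]
turn [ 1.000e-03 -1.000e-04  1.273e-01] shift [-2.0656e+00 -1.3187e+00 -1.1000e-03]
```

View pics/w7.png

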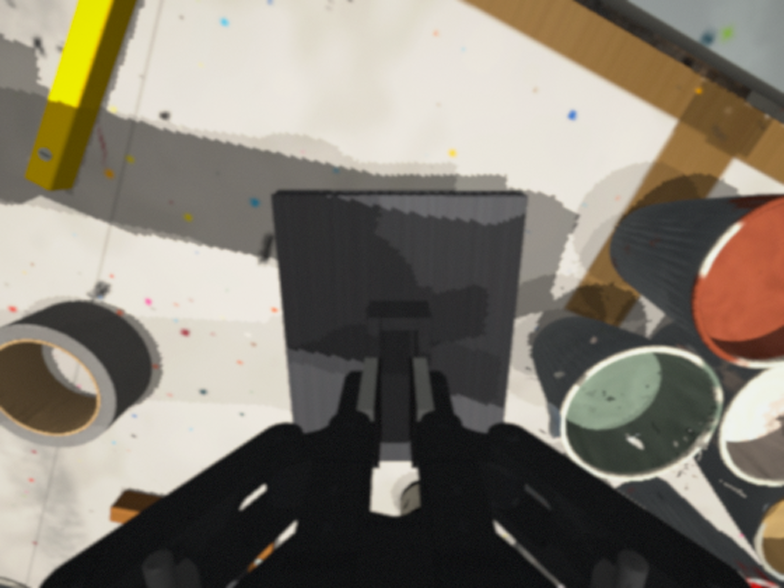

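The lids hang level in the grip (plate front corners (274,196) and (526,196), side edges running to (293,430) and (503,430)) and the 5 N load matches both lids. I'll work out the lid pose relative to the tool.

```bash
python3 - <<'E'
from h import *
from cell import get_obs
o=get_obs();s=pickle.load(open('pics/w7.pkl','rb'))
P=ray(s,np.array([(274,195),(526,195),(293,430),(503,430)])/1.4,.120)
Q=rot(o['tcp_rot']).inv().apply(P-o['ee_pos'])*1e3;print(Q.round(1))
g=s['color'].astype(int).sum(2)
for v in(160,200,240,280):   # plate edge columns along rows
    r=g[v];print(v,[i for i in range(150,420) if abs(r[i+1]-r[i-1])>150])
E
```

```text
[[ 68.1 -51.8   4.3]
 [ 68.   57.9   4.4]
 [-54.  -53.6   4.3]
 [-54.4  58.4   4.4]]
160 [412]
200 [198, 199, 200, 395, 396]
240 [202, 203, 204, 365, 366, 377]
280 [206, 207, 360, 361, 362, 387, 388, 389, 404, 405, 406, 407, 411]
```

Emit:
arm_command --pt "0 0 0 -0.07 -0.045 0 -1" --pt "0 0 0 -0.2 -0.13 0 -1" --pt "0 0 0 -0.36 -0.235 0 -1" --pt "0 0 0 -0.52 -0.34 0 -1" --pt "0 0 0 -0.68 -0.44 0 -1" --pt "0 0 0 -0.84 -0.545 0 -1" --pt "0 0 0 -1 -0.65 0 -1"

```text
time_s: 25.08
ee_pos: [0.58, 0.004, 0.1241]
tcp_rot: [0.0, 0.542, 0.841, -0.001]
contact_force: [0.7, 0.3, -5.1]
width: 0.122
grip_force: 69.5
```

Emit:
arm_command --pt "0 0 0.02 -0.16 -0.1 0 -1" --pt "0 0 0.04 -0.32 -0.2 0 -1" --pt "0 0 0.06 -0.48 -0.3 0 -1" --pt "0 0 0.08 -0.64 -0.4 0 -1" --pt "0 0 0.1 -0.8 -0.5 0 -1" --pt "0 0 0.12 -0.92 -0.58 0 -1" --pt "0 0 0.127 -1 -0.63 0 -1" --pt "0 0 0.127 -1 -0.63 0 -1"

```text
time_s: 26.08
ee_pos: [0.5575, -0.1693, 0.1244]
tcp_rot: [0.0, 0.643, 0.765, 0.0]
contact_force: [-0.6, -0.0, -5.2]
width: 0.121
grip_force: 69.5
```

```bash
python3 go.py .5550 -.1760 .085 .1745
```

```text
t 26.07 pos [ 0.5575 -0.1693  0.1244] F [-0.6 -0.  -5.2] w 0.121 q [-0.14  0.35  0.44  1.85 -0.18  0.98  0.55]
turn [ 0.0003  0.0001 -0.0009] shift [-0.0413 -0.0244  0.2629]
```

Emit:
arm_command --pt "0 0 0 -0.02 -0.012 0 -1" --pt "0 0 -0.001 -0.041 -0.024 0.06 -1" --pt "0 0 -0.001 -0.041 -0.024 0.12 -1" --pt "0 0 -0.001 -0.041 -0.024 0.18 -1" --pt "0 0 -0.001 -0.041 -0.024 0.22 -1" --pt "0 0 -0.001 -0.041 -0.024 0.22 -1" --pt "0 0 -0.001 -0.041 -0.024 0.22 -1"

```text
time_s: 26.95
ee_pos: [0.5556, -0.1746, 0.0916]
tcp_rot: [0.0, 0.642, 0.767, 0.0]
contact_force: [-0.5, 0.6, -4.1]
width: 0.125
grip_force: 69.5
```

```bash
python3 go.py .5550 -.1760 .075 .1745; python3 - <<'E'
from h import *
from cell import get_obs
s=wrist('w8');c=s['color'][:,:,::-1]
cv2.imwrite('pics/crop8.png',cv2.resize(c[60:330,110:450],None,fx=2.2,fy=2.2,interpolation=cv2.INTER_CUBIC))
E
```

```text
t 26.95 pos [ 0.5556 -0.1746  0.0916] F [-0.5  0.6 -4.1] w 0.125 q [-0.12  0.4   0.43  1.87 -0.2   0.92  0.58]
turn [0.0006 0.0001 0.0013] shift [-0.0087 -0.0061  0.1107]
```

View pics/crop8.png

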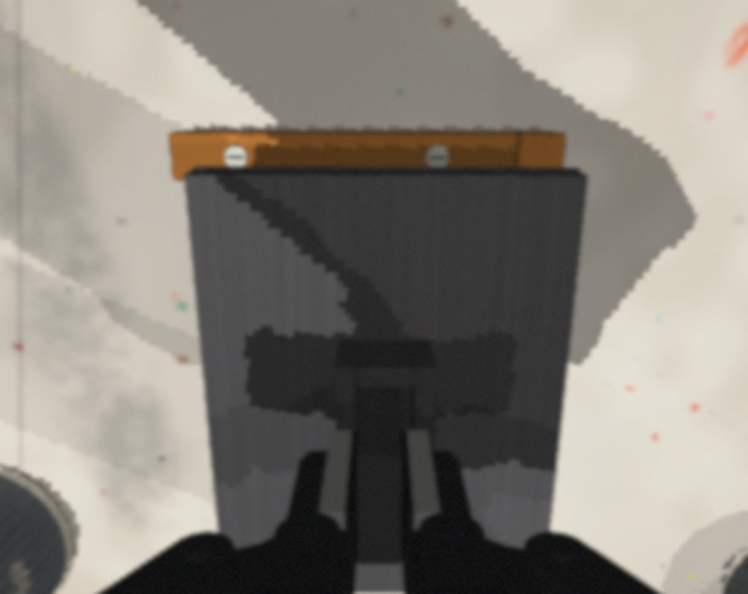

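This is the tenth picture. The lid front corners are (187,174) and (586,174), and the y-batten outer edge runs (171,132)–(565,132). I'll compute the lid's offset to the stop from this same image.

```bash
python3 - <<'E'
from h import *
from cell import get_obs
s=pickle.load(open('pics/w8.pkl','rb'))
cv=lambda p:((np.array(p)+.5)/2.2-.5+[110,60])
A=ray(s,cv([(171,132),(565,132)]),.022)[:,:2]
B=ray(s,cv([(187,172),(586,172),(218,528),(551,528)]),.0863)[:,:2]
t=.1755;tx=np.array([np.cos(t),np.sin(t)]);ty=np.array([-tx[1],tx[0]]);S=np.array([.5579,-.179])
for n,P in(('stop',A),('lid',B)): print(n,[(round(1e3*(p-S)@tx,1),round(1e3*(p-S)@ty,1)) for p in P])
print(get_obs()['ee_pos'])
E
```

```text
stop [(np.float64(-77.9), np.float64(82.3)), (np.float64(66.9), np.float64(82.4))]
lid [(np.float64(-54.7), np.float64(73.7)), (np.float64(55.7), np.float64(73.8)), (np.float64(-55.6), np.float64(-42.8)), (np.float64(56.3), np.float64(-42.9))]
[ 0.5558132  -0.17456941  0.09180631]
```

Emit:
arm_command --pt "0 0 0.001 -0.017 -0.003 0 -1" --pt "0 0 0.001 -0.017 -0.003 0.03 -1" --pt "0 0 0.001 -0.017 -0.003 0.06 -1" --pt "0 0 0.001 -0.017 -0.003 0.09 -1" --pt "0 0 0.001 -0.017 -0.003 0.12 -1" --pt "0 0 0.001 -0.017 -0.003 0.12 -1"

```text
time_s: 27.75
ee_pos: [0.5548, -0.1768, 0.0727]
tcp_rot: [-0.0, 0.643, 0.766, 0.0]
contact_force: [-0.3, 0.5, -5.0]
width: 0.12
grip_force: 69.5
```

Emit:
arm_command --pt "0 0 0 0 0 0.015 -1" --pt "0 0 0 0 0 0.03 -1" --pt "0 0 0 0 0 0.045 -1" --pt "0 0 0 0 0 0.045 -1"

```text
time_s: 28.25
ee_pos: [0.5551, -0.1769, 0.0664]
tcp_rot: [-0.0, 0.643, 0.766, 0.0]
contact_force: [0.3, -0.3, -5.1]
width: 0.122
grip_force: 69.5
```

Emit:
arm_command --pt "0 0 0 0 0 0.012 -1" --pt "0 0 0 0 0 0.024 -1" --pt "0 0 0 0 0 0.04 -1" --pt "0 0 0 0 0 0.04 -1"

```text
time_s: 28.75
ee_pos: [0.5558, -0.1772, 0.0609]
tcp_rot: [0.0, 0.643, 0.766, 0.001]
contact_force: [-0.0, -0.6, -3.1]
width: 0.123
grip_force: 69.9
```

Emit:
arm_command --pt "0 0 0 0 0 0.012 -1" --pt "0 0 0 0 0 0.024 -1" --pt "0 0 0 0 0 0.024 -1"

```text
time_s: 29.12
ee_pos: [0.5552, -0.1769, 0.0569]
tcp_rot: [0.0, 0.643, 0.766, 0.0]
contact_force: [-0.3, 0.2, -2.7]
width: 0.122
grip_force: 69.9
```

Force went from −5.1 to about −2.9 N, so the outer lid is resting on the rim. Now I'll lower the inner lid the last few millimetres.

Emit:
arm_command --pt "0 0 0 0 0 0.008 -1" --pt "0 0 0 0 0 0.016 -1" --pt "0 0 0 0 0 0.016 -1"

```text
time_s: 29.5
ee_pos: [0.5552, -0.177, 0.0545]
tcp_rot: [0.0, 0.643, 0.766, 0.0]
contact_force: [-0.7, -0.2, -2.8]
width: 0.119
grip_force: 69.9
```

Emit:
arm_command --pt "0 0 0 0 0 0.006 -1" --pt "0 0 0 0 0 0.01 -1" --pt "0 0 0 0 0 0.01 -1"

```text
time_s: 29.88
ee_pos: [0.5555, -0.177, 0.0533]
tcp_rot: [0.0, 0.643, 0.766, 0.0]
contact_force: [0.5, -0.6, -1.9]
width: 0.121
grip_force: 70.0
```

Emit:
arm_command --pt "0 0 0 0 0 0.005 -1" --pt "0 0 0 0 0 0.007 -1" --pt "0 0 0 0 0 0.007 -1"

```text
time_s: 30.25
ee_pos: [0.5556, -0.1769, 0.0532]
tcp_rot: [0.0, 0.643, 0.766, 0.001]
contact_force: [-2.8, 1.1, 4.4]
width: 0.12
grip_force: 70.9
```

The inner lid is seated, with contact at the predicted height. I'll release, rise, and check the seating numerically.

Emit:
arm_command --pt "0 0 0 0 0 -0.005 -0.4" --pt "0 0 0 0 0 -0.005 0" --pt "0 0 0 0 0 -0.005 0" --pt "0 0 0 0 0 -0.005 0" --pt "0 0 0 0 0 -0.005 0" --pt "0 0 0 0 0 -0.005 0"

```text
time_s: 31.0
ee_pos: [0.5553, -0.177, 0.0528]
tcp_rot: [0.0, 0.643, 0.766, 0.0]
contact_force: [0.7, -0.2, 0.1]
width: 0.503
grip_force: 0.0
```

```bash
python3 go.py .555 -.177 .0275 .1745; python3 - <<'E'
from h import *
s=wrist('w9');g=s['color'].astype(int).sum(2)
for v in(200,240): 
    r=g[v];print(v,[i for i in range(130,420) if abs(r[i+1]-r[i-1])>120])
for u in (230,260,320):
    r=g[:,u];print(u,[i for i in range(80,250) if abs(r[i+1]-r[i-1])>60])
E
```

```text
t 31.0 pos [ 0.5553 -0.177   0.0528] F [ 0.7 -0.2  0.1] w 0.503 q [-0.1   0.45  0.41  1.89 -0.24  0.85  0.61]
turn [ 0.0003 -0.0001  0.0003] shift [ 0.0006 -0.0023  0.1686]
200 [194, 195, 375, 376, 411, 412]
240 [198, 199, 371, 381, 382]
230 [114, 115, 116, 117, 217, 218]
260 [114, 115, 116, 117, 185, 186, 216, 217]
320 [114, 115, 116, 117, 127, 128, 132, 133]
```

```bash
python3 - <<'E'
from h import *
from cell import get_obs
o=get_obs();s=pickle.load(open('pics/w9.pkl','rb'))
P=ray(s,[(194.5,200),(375.5,200),(198.5,240),(371,240),(230,116.5),(320,116.5)],.058)
print((rot(o['tcp_rot']).inv().apply(P-o['ee_pos'])*1e3).round(1))
E
```

```text
[[ 32.7 -53.9  -5.2]
 [ 32.6  57.4  -5.2]
 [  5.8 -54.   -5.2]
 [  5.6  57.3  -5.2]
 [ 81.6 -29.2  -5.2]
 [ 81.5  21.2  -5.2]]
```

Emit:
arm_command --pt "0 0 0 -0.02 0 0.04 0" --pt "0 0 0 -0.02 0 0.08 0" --pt "0 0 0 -0.02 0 0.12 0" --pt "0 0 0 -0.02 0 0.15 0" --pt "0 0 0 -0.02 0 0.167 0" --pt "0 0 0 -0.02 0 0.167 0"

```text
time_s: 31.8
ee_pos: [0.5557, -0.1799, 0.0275]
tcp_rot: [-0.0, 0.643, 0.766, 0.0]
contact_force: [0.3, -0.0, -0.2]
width: 0.5
grip_force: 0.0
```

Emit:
arm_command --pt "0 0 0 0 0.007 0 -0.1" --pt "0 0 0 0 0.007 0 -0.2" --pt "0 0 0 0 0.007 0 -0.3" --pt "0 0 0 0 0.007 0 -1" --pt "0 0 0 0 0.007 0 -1" --pt "0 0 0 0 0.007 0 -1" --pt "0 0 0 0 0.007 0 -1" --force 40

```text
time_s: 32.67
ee_pos: [0.5574, -0.1798, 0.0282]
tcp_rot: [0.0, 0.643, 0.766, 0.001]
contact_force: [0.1, -0.7, 4.0]
width: 0.313
grip_force: 40.3
```

Emit:
arm_command --pt "0 0 0 0 0 -0.015 -1" --pt "0 0 0 0 0 -0.03 -1" --pt "0 0 0 0 0 -0.045 -1" --pt "0 0 0 0 0 -0.045 -1"

```text
time_s: 33.17
ee_pos: [0.5568, -0.1798, 0.0345]
tcp_rot: [0.0, 0.643, 0.766, 0.0]
contact_force: [0.6, 0.3, -3.2]
width: 0.317
grip_force: 39.6
```

Emit:
arm_command --pt "0 0 0 0 0 -0.03 -1" --pt "0 0 0 0 0 -0.07 -1" --pt "0 0 0 0 0 -0.12 -1" --pt "0 0 0 0 0 -0.18 -1" --pt "0 0 0 0 0 -0.25 -1" --pt "0 0 0 0 0 -0.33 -1" --pt "0 0 0 0 0 -0.42 -1" --pt "0 0 0 0 0 -0.52 -1" --pt "0 0 0 0 0 -0.62 -1" --pt "0 0 0 0 0 -0.7 -1" --pt "0 0 0 0 0 -0.76 -1" --pt "0 0 0 0 0 -0.78 -1"

```text
time_s: 34.67
ee_pos: [0.5572, -0.1799, 0.1523]
tcp_rot: [0.001, 0.643, 0.766, 0.001]
contact_force: [0.2, -0.2, -2.5]
width: 0.318
grip_force: 39.6
```

Emit:
arm_command --pt "0 0 0 0 0 0 -1" --pt "0 0 0 0 0 0 -1" --pt "0 0 0 0 0 0 -1" --pt "0 0 0 0 0 0 -1"

```text
time_s: 35.17
ee_pos: [0.5566, -0.1798, 0.1512]
tcp_rot: [-0.0, 0.643, 0.766, 0.0]
contact_force: [-0.4, 0.6, -3.1]
width: 0.319
grip_force: 39.6
```

```bash
python3 go.py .557 -.18 .15 .1745; python3 - <<'E'
from h import *
from cell import snapshot
s=snapshot('scene');c=s['color'][150:260,250:400].astype(int)
# coarse check that the wrist sees the lid level and the inner lid isn't carried: front edge row at several columns
w=wrist('w10');g=w['color'].astype(int).sum(2)
for u in(230,260,300,330):
    r=g[:,u];print(u,[i for i in range(80,250) if abs(r[i+1]-r[i-1])>60])
cv2.imwrite('pics/scene2.png',cv2.resize(s['color'][140:260,240:400,::-1],None,fx=4,fy=4))
E
```

```text
t 35.17 pos [ 0.5566 -0.1798  0.1512] F [-0.4  0.6 -3.1] w 0.319 q [-0.14  0.33  0.45  1.82 -0.16  1.03  0.56]
turn [ 0.     -0.0002  0.0003] shift [-0.0019  0.0022  0.0078]
230 [97, 98, 99, 100, 109, 110, 111, 112, 116, 117, 118, 119, 120, 121, 122, 123, 125, 126, 127, 132, 133, 134, 135, 136, 202, 203, 236, 237]
260 [110, 111, 112, 113]
300 [110, 111, 112, 113, 118, 125]
330 [80, 81, 110, 111, 112, 130, 131]
```

The load is about 2.5–3 N, which matches the outer lid alone. It is level and about 0.167 m above the tin's underside, so I'm handing in.

```bash
python3 -c "
from cell import job_done
print(job_done())"
```

```text
the job is handed in; nothing more can be done
None
```

I handed the job in at 35 s on the robot's clock (limit 72 s), but no verdict came back: the tin measured home in the corner, both lids seated on it, and the outer lid alone is now held level by its collar about 0.167 m above the tin's underside (the last two checked by force and height, with no final picture viewed).

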